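# Slide a fossil cradle onto its mark and fit the dust nozzle

## Task

Get this fossil ready for cleaning: slide the plaster cradle along the bench, without lifting it and without touching the bone on it, until it sits squarely inside the four white corner marks on the green mat. Then push the orange dust nozzle fully home on the spigot beside the mat, its mouth facing straight at the cradle. Do not disturb the tin, the jar or the glue bottle.

Things in the scene. Friction and masses are not known exactly. Their poses are not given: they have to be found in the camera images.
- cradle: loose white plaster block carrying a fossil, about 0.65 kg, 130 (x) by 96 (y) by 40 mm high with upright sides and edges rounded 5 mm; too wide to grasp, slides flat on the bench when its sides are pushed. Origin: centre of its underside; x along the long side, z up. Either way round will do.
- fossil: fragile brown bone fixed along the middle of the cradle's top, about 110 long (along cradle x) by 40 mm wide; it stands up to 54 mm above the bench. Origin: 44 mm above the cradle's origin, axes as the cradle's.
- station: fixed place: flush green mat 190 (x) by 156 (y) mm, under 1.5 mm thick, no obstacle to sliding, with four white L-shaped corner marks round a 150 by 116 mm rectangle for the cradle (long side along x). Origin: centre of that rectangle at bench height; z up. The extraction port stands on its -y side.
- port_seat (a point): extraction port, fixed to the station 135 mm from its origin along its -y: dark round flange, 70 mm across, 12 mm high, carrying a bare-metal upright spigot 26 mm in diameter, 35 mm tall (top 47 mm above the bench), the top 7 mm tapered to 18 mm. Point: spigot axis at the flange's top, 12 mm above the bench; axes as the station's, so +y points to the mat's centre.
- nozzle: loose orange nozzle, 0.12 kg, upright: tube 40 mm outside, 50 mm high, 30 mm bore open below and 50 mm deep, with a closed hood on top (50 to 75 mm up, 30 mm wide in y, from x = -20 to +60). It slips over the spigot with 2 mm clearance all round until its foot rests on the flange. Grip the tube roughly across y, below the hood. Origin: centre of its foot; z up; x towards the mouth.
- nozzle_mouth (a point): centre of the nozzle's black mouth at the hood's end, 60 mm along nozzle x from its axis and 62.5 mm above its foot.
- tin: loose open steel tin, 64 mm in diameter, 55 mm high. Leave it alone. Origin: centre of its underside.
- jar: loose amber jar with a yellow cap, 58 mm in diameter, 60 mm high. Leave it alone. Origin: centre of its underside.
- glue: loose white glue bottle with a red cap, 34 mm in diameter, 80 mm high. Leave it alone. Origin: centre of its underside.
Things that resemble listed ones, but are neither listed nor needed, are in the scene too. Of the things shaped like the nozzle, the orange one is meant.

How it is judged:
On the way, in this order (a step that is already met when the one before it is completed fails the run):
1. the cradle lies still inside the corner marks (horizontal distance between cradle and station below 0.015 m and angle between the x axis of cradle and the x axis of station, either way round below 0.175 rad and height (world z) of cradle below 0.006 m and linear speed of cradle below 0.02 m/s), for 0.2 s.
2. then the nozzle is fully home on the spigot, mouth towards the cradle (horizontal distance between nozzle and port_seat below 0.004 m and z of nozzle in the frame of station below 0.016 m and angle between nozzle's own z axis and vertical below 0.08 rad and y of nozzle_mouth in the frame of port_seat above 0.055 m and linear speed of nozzle below 0.02 m/s), for 0.2 s.
At the end, for the whole second after the job is handed in: The cradle lies still, centred within 15 mm of the marks' centre and within 10 degrees of square. The nozzle is still, upright on the spigot, foot within 4 mm of the flange and of the axis, mouth pointing at the mat within about 23 degrees (all of step 1 and all of step 2); the robot touches nothing.
It fails at once if the cradle is lifted or tipped (height (world z) of cradle above 0.015 m or angle between cradle's own z axis and vertical above 0.15 rad).
It fails at once if the bone is touched (contact force between fossil and the fingers above 1 N or contact force between fossil and the arm above 1 N).
It fails at once if the tin is moved more than 15 mm or tipped (distance of tin from where it was at the start of the episode above 0.015 m or angle between tin's own z axis and vertical above 0.2 rad).
It fails at once if the jar is moved more than 15 mm or tipped (distance of jar from where it was at the start of the episode above 0.015 m or angle between jar's own z axis and vertical above 0.2 rad).
It fails at once if the glue bottle is moved more than 15 mm or tipped (distance of glue from where it was at the start of the episode above 0.015 m or angle between glue's own z axis and vertical above 0.2 rad).
It also fails if it takes over 72 s, if anything falls off the work surface, if the arm or the gripper's body presses on something with over 40 N, if the wrist force passes 120 N, or if a joint passes its speed limit or range.

## Robot

A 7-joint arm with a two-finger parallel gripper is mounted at the origin on the work surface. World frame = base frame: x ahead of the robot, y to its left, z up, the work surface at z = 0. Lengths are in m, angles in rad, forces in N, time in s.
With the tool pointing down it reaches from about 0.425 to 0.95 m from the base axis. Payload 16.7 kg.
Tool frame: the origin (TCP) lies on the centre line of the jaws, within the pads' length; the fingertips stand 25 mm ahead of it and the grasp point (between the pads) lies 6 mm ahead of it (tips_ahead is the z of the fingertips in the tool frame, in m); z points along the fingers, y is the line along which they close (so a half turn about z gives the same grasp; the last joint's range is limited). The gripper opens to 94 mm and grips with 3 to 60 N. Pads are 16 mm wide; open, the fingers measure 119 mm over their backs; the gripper's body (75 mm by 177 mm) begins 78 mm behind the grasp point.
Start: joints at [1.054, 0.426, 0.074, 1.606, -0.034, 1.111, -0.067], TCP at [0.242, -0.63, 0.23] pointing down, gripper open.
Joint ranges: [-2.85, 2.85], [-0.5, 2.14], [-1.23, 1.37], [0.21, 2.46], [-1.02, 4.16], [0.16, 2.05], [-2.73, 2.73]. Speed limits (rad/s): [1.89, 1.89, 2.39, 2.39, 3.01, 3.01, 3.01].

## Interface

Orientations are given as a rotation vector (axis times angle).
In Python, from workcell import * gives the robot as it stands. The module is installed in compiled form; this text tells all that it offers.
- The arm moves only by the shell command python3 -m handwheel 'ROWS' [OPENING] [FORCE]. ROWS is JSON, a list of rows, each an object of numbers: "x", "y", "z": the shift along the tool's x, y, z in mm; "wx", "wy", "wz": the turn, a rotation vector about the tool's x, y, z in degrees. In form: [{"x": .., "y": .., "z": .., "wx": .., "wy": .., "wz": ..}, ...]. A call has 1 to 12 rows; each row shifts and turns the commanded pose from where the row before left it, along the tool's axes as they then stand; what a row does not reach is not made up. A row lasts 1/12 s, in which the tool goes at most 41.7 mm and 7.16 degrees, less where a joint would pass 70% of its speed; a pose out of reach is approached as far as the arm can. A call is refused whole if a number of a shift passes 41.7 or a number of a turn 7.16, either way. A call with a gripper value outside its range is refused whole. OPENING is the finger opening in mm, from 0 to 94, set as the call begins (- or left out, the last holds). The fingers move at their own pace and stop on an object; FORCE is the grip in N (left out, the last holds). Time passes only in rows, so rows that do not move let the fingers close. It gives the time, the measured TCP pose, the force, the opening and the grip force at its end, in the units of the state.
- get_state(): the state, without advancing time (a new reading comes with each control period).
- read_camera(name): name is "side" or "top"; returns a dict with "image" (384x512x3 uint8, red, green, blue), "depth" (384x512 float32, m along the optical axis (not along the pixel's ray), 0 where there is no reading), "camera_matrix" (3x3 intrinsics, pixels), "D" ([k1, k2, p1, p2, k3] as OpenCV has them; the pictures are not rectified), "origin" and "orientation" of the camera in the world. Camera axes: x right, y down, z forward; pixel columns grow to the right and rows downward; lengths in m; the calibration is good to about 2 mm. A picture is of the moment at which its call begins.
- sign_off(): hands the job in; it is judged then, once.
Trained networks look in the newest picture that a camera, given by its name, has taken for a name from the list of things; names that differ only in an ending like _2 or _b are one class to them, and where a whole thing is asked for, a point or a joint stands for the part that bears it (a point fixed in the world has none). Each returns a list of dicts, best first, with "score" (0 to 1); they miss things now and then, are a little off and sometimes report something else, mostly with a low value. They report only what shows in the picture. A call takes as long as a camera call. They do not tell look-alikes from the thing itself.
- cut_out(camera, label): "pixels" (384x512 bool, what is visible of it).
- mark_of(camera, label): "position" ([x, y, z] in m, in world coordinates, good to about 4 mm: a listed point, or the origin of a listed thing).
The state is a dict: "t": time; "q": joint angles; "joint_vel": joint speeds; "effort": joint torques, N m; "position": TCP position; "orientation": TCP orientation; "force": force on the tool from outside, world axes, zero at the start; "torque": the same for the moment, N m; "gripper_width": finger opening in m; "grasp_force": force on a finger pad.
Only numpy, scipy, OpenCV 4.12 (cv2) and the standard library are available. Lean on these libraries where they do the work, as an engineer would, in place of code of your own. Each camera call takes 0.05 s, during which the arm holds its last target. There are 200 camera calls.

## Working session

There is one attempt and no reset: what is moved stays moved. The work goes in short steps, Python scripts to look and compute and a shell command to move; the robot and the scene stay as the last step left them, time stands still between calls to the robot, and variables do not carry over. Pictures are saved under pics/ and viewed, at most 10 in all, crops included, and the job is handed in when it is done.

```bash
mkdir -p pics; cat > h.py <<'E'
from workcell import *
import numpy as np, cv2
from scipy.spatial.transform import Rotation as R
def camR(c):
    o=np.array(c["orientation"],float)
    return o if o.shape==(3,3) else R.from_rotvec(o).as_matrix()
def cloud(c):
    d=c["depth"];h,w=d.shape
    u,v=np.meshgrid(np.arange(w),np.arange(h))
    p=cv2.undistortPoints(np.stack([u,v],-1).reshape(-1,1,2).astype(np.float64),np.array(c["camera_matrix"]),np.array(c["D"])).reshape(h,w,2)
    P=np.dstack([p[...,0]*d,p[...,1]*d,d])
    W=P@camR(c).T+np.array(c["origin"]); W[d==0]=np.nan
    return W
def proj(c,P):
    r=camR(c).T
    return cv2.projectPoints(np.atleast_2d(P).astype(float),cv2.Rodrigues(r)[0],-r@np.array(c["origin"]),np.array(c["camera_matrix"]),np.array(c["D"]))[0].reshape(-1,2)
def save(n,im,s=1):
    im=cv2.resize(im,None,fx=s,fy=s,interpolation=cv2.INTER_CUBIC); cv2.imwrite("pics/"+n,im[...,::-1])
E
python3 - <<'E'
from h import *
s=get_state(); print({k:np.round(v,3) for k,v in s.items()})
ims=[]
for n in("top","side"):
    c=read_camera(n); ims.append(c["image"]); print(n,np.round(c["origin"],3),np.round(camR(c),2).tolist())
    for l in("cradle","station","port_seat","nozzle","nozzle_mouth","tin","jar","glue"):
        for m in mark_of(n,l)[:4]: print(l,round(m["score"],2),np.round(m["position"],3),proj(c,m["position"]).round()[0])
    save(n+"0.png",c["image"],1.5)
E
```

```text
{'t': np.float64(0.0), 'q': array([ 1.054,  0.427,  0.074,  1.607, -0.034,  1.111, -0.067]), 'joint_vel': array([ 0.   ,  0.   ,  0.001,  0.   , -0.002,  0.   ,  0.001]), 'effort': array([ 0.0000e+00, -9.3583e+01,  3.6670e+00, -4.5419e+01, -4.9000e-02,
        2.0000e-02,  0.0000e+00]), 'position': array([ 0.242, -0.63 ,  0.23 ]), 'orientation': array([-3.088e+00, -5.730e-01,  1.000e-03]), 'force': array([-1.091, -0.224,  0.071]), 'torque': array([ 0.034, -0.013,  0.019]), 'grasp_force': np.float64(0.0), 'gripper_width': np.float64(0.094)}
top [ 0.293 -0.051  0.983] [[-0.16, -0.97, 0.2], [-0.99, 0.16, -0.03], [-0.01, -0.21, -0.98]]
cradle 0.63 [ 0.502  0.236 -0.003] [136. 211.]
station 0.66 [ 0.565 -0.194  0.002] [294. 162.]
port_seat 0.93 [ 0.514 -0.319  0.013] [344. 172.]
nozzle 0.83 [ 0.369 -0.346  0.   ] [365. 225.]
nozzle 0.83 [ 0.28  -0.311 -0.001] [359. 262.]
nozzle 0.79 [ 0.379 -0.246 -0.001] [327. 228.]
nozzle_mouth 0.96 [ 0.338 -0.201  0.063] [316. 245.]
nozzle_mouth 0.77 [ 0.417 -0.382  0.065] [382. 200.]
nozzle_mouth 0.74 [ 0.228 -0.342  0.062] [384. 281.]
nozzle_mouth 0.31 [ 0.566 -0.189 -0.003] [291. 162.]
tin 0.78 [0.655 0.021 0.004] [209. 142.]
jar 0.68 [ 0.414  0.032 -0.002] [218. 232.]
glue 0.8 [ 0.569 -0.44  -0.002] [383. 147.]
side [0.436 0.83  0.611] [[-1.0, -0.03, 0.04], [-0.05, 0.51, -0.86], [0.0, -0.86, -0.51]]
cradle 0.91 [ 0.503  0.237 -0.001] [227. 308.]
station 0.66 [ 0.564 -0.195 -0.002] [220. 195.]
nozzle 0.76 [ 0.28  -0.314  0.002] [316. 177.]
nozzle 0.67 [ 0.379 -0.25   0.002] [285. 186.]
nozzle 0.52 [ 0.37  -0.347 -0.   ] [287. 172.]
nozzle_mouth 0.96 [ 0.336 -0.205  0.064] [302. 176.]
nozzle_mouth 0.78 [ 0.225 -0.336  0.062] [336. 157.]
nozzle_mouth 0.64 [ 0.423 -0.374  0.061] [270. 150.]
nozzle_mouth 0.29 [0.651 0.017 0.001] [175. 238.]
tin 0.88 [0.652 0.014 0.001] [175. 237.]
glue 0.52 [ 0.571 -0.434 -0.002] [226. 159.]
```

View pics/top0.png

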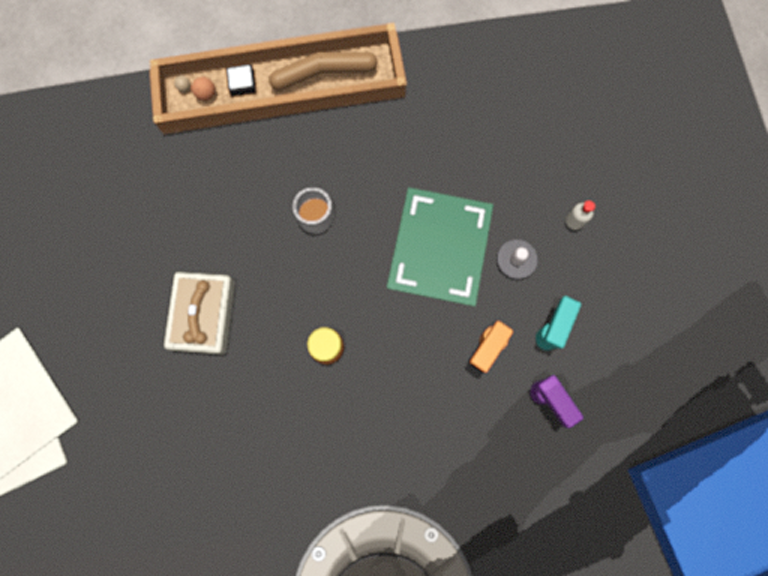

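View pics/side0.png

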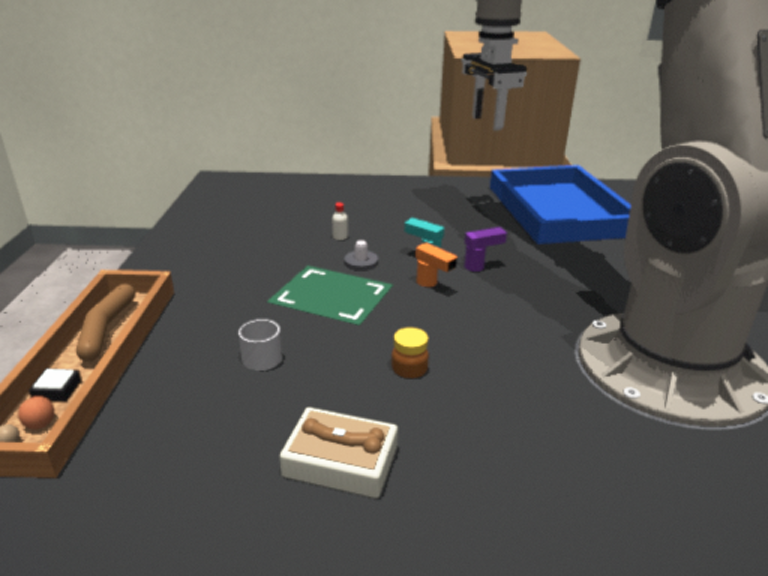

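Orange nozzle candidates in the top picture (native px): orange (327,231), teal (375,215), purple (372,267). The description calls for the orange one. Measuring it now with a close crop.

```bash
cat >> h.py <<'E'
def onplane(c,uv,z):
    p=cv2.undistortPoints(np.asarray(uv,float).reshape(-1,1,2),np.array(c["camera_matrix"]),np.array(c["D"])).reshape(-1,2)
    d=np.c_[p,np.ones(len(p))]@camR(c).T; o=np.array(c["origin"])
    return o+d*((z-o[2])/d[:,2])[:,None]
def rect(P):
    (cx,cy),(w,h),a=cv2.minAreaRect((P[:,:2]*1000).astype(np.float32))
    if w<h: w,h,a=h,w,a+90
    a=(a+90)%180-90
    return np.round([cx,cy,w,h,a],1)   # mm, deg of the long side
def biggest(m):
    n,l,s,_=cv2.connectedComponentsWithStats(m.astype(np.uint8)); return l==1+s[1:,4].argmax()
def cradle(n):
    c=read_camera(n); r=cut_out(n,"cradle"); W=cloud(c)
    f=[] 
    m=cv2.dilate(r[0]["pixels"].astype(np.uint8),np.ones((5,5)))>0
    q=biggest(m&(W[...,2]>.030)&(W[...,2]<.046)); 
    hull=cv2.convexHull(np.argwhere(q)[:,::-1].astype(np.int32)).reshape(-1,2)
    return rect(W[q]),rect(onplane(c,hull,.039)),r[0]["score"],[np.round(x["position"],3) for x in mark_of(n,"cradle")[:1]]
def orange(c,W):
    h=cv2.cvtColor(c["image"],cv2.COLOR_RGB2HSV); return biggest((h[...,0]>5)&(h[...,0]<18)&(h[...,1]>180)&(h[...,2]>90)&(W[...,1]<0))
E
python3 - <<'E'
from h import *
for n in("top","side"):
    print(n,*cradle(n))
    c=read_camera(n); W=cloud(c); h=cv2.cvtColor(c["image"],cv2.COLOR_RGB2HSV)
    g=(h[...,0]>55)&(h[...,0]<82)&(h[...,1]>90)&(W[...,2]<.012); g=biggest(g)
    hull=cv2.convexHull(np.argwhere(g)[:,::-1].astype(np.int32)).reshape(-1,2)
    print("mat",rect(onplane(c,hull,0.001)),rect(W[g]))
    o=orange(c,W); t=o&(W[...,2]>.068)
    print("orange",o.sum(),"hood",rect(W[t]), np.nanmedian(W[t][:,2]))
    sp=[(l,m) for l in("port_seat","tin","jar","glue") for m in mark_of(n,l)[:1]]
    for l,m in sp:print(l,np.round(m["position"],4))
    q=(np.hypot(W[...,0]-.514,W[...,1]+.319)<.025)&(W[...,2]>.042); print("spigot top",np.nanmean(W[q],0),q.sum())
    if n=="top": save("crop0.png",c["image"][150:300,270:430],4)
E
```

```text
top [503.5 234.7 130.7  97.7 -13.6] [502.7 233.6 130.5  98.6 -13.5] 0.7 [array([ 0.505,  0.236, -0.001])]
mat [ 658.2 -162.7   56.    28.8  -64.4] [ 658.3 -163.2   56.1   28.4  -65.3]
orange 6 hood [0. 0. 0. 0. 0.] nan
port_seat [ 0.5146 -0.3176  0.0124]
tin [6.553e-01 1.850e-02 2.000e-04]
jar [ 0.4135  0.0297 -0.0008]
glue [ 0.566  -0.438  -0.0054]
spigot top [ 0.51227788 -0.31797187  0.04592279] 61
side [505.  235.7 130.   98.4 -13.3] [504.2 240.6 130.  101.6 -13.3] 0.65 []
mat [ 562.1 -191.9  189.3  155.   -21. ] [ 562.  -196.3  191.2  162.3  -21.4]
orange 313 hood [ 372.2 -218.9   78.4   23.   -28.7] 0.0721189391556818
port_seat [ 0.3363 -0.1999  0.0659]
tin [0.649  0.0186 0.0028]
jar [0.4144 0.032  0.0006]
glue [ 0.5687 -0.4374 -0.004 ]
spigot top [ 0.51442851 -0.31618964  0.04455512] 22
  return np.nanmean(a, axis, out=out, keepdims=keepdims)
```

View pics/crop0.png

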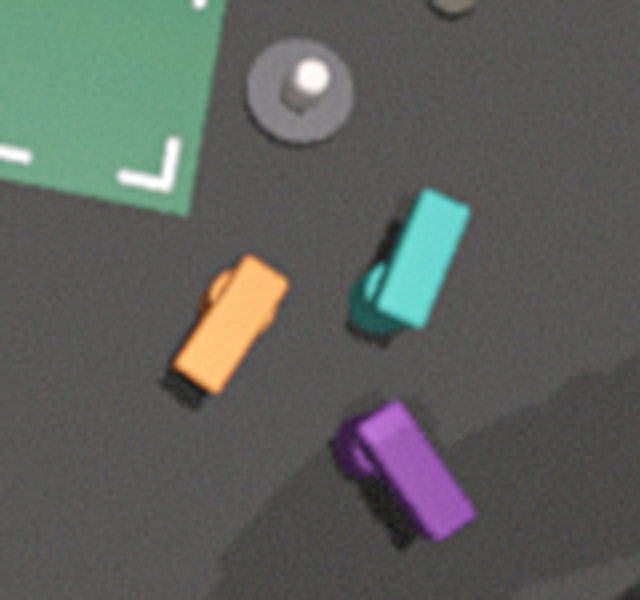

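The crop confirms the choice: orange nozzle at crop (232,322), i.e. px (328,230), mouth toward lower-left (190,385). The spigot is at crop (312,76). Heading to the cradle's -x side.

```bash
cat > plan.py <<'E'
import sys
from h import *
# python3 plan.py x y z psi : turn wz first, then shift (mm) in the turned tool axes
s=get_state(); M=R.from_rotvec(s["orientation"]).as_matrix(); psi=np.degrees(np.arctan2(M[1,0],M[0,0]))
print("t %.2f"%s["t"],"pos",np.round(s["position"],4),"psi %.2f tilt %.2f"%(psi,np.degrees(np.arccos(-M[2,2]))),"F",np.round(s["force"],1),"w %.4f g %.1f"%(s["gripper_width"],s["grasp_force"]),"q",np.round(s["q"],2))
if len(sys.argv)>4:
    x,y,z,p=map(float,sys.argv[1:5]); d=np.array([x,y,z])-s["position"]; a=np.radians(p)
    print("wz %.2f"%-((p-psi+180)%360-180),"shift mm",np.round(1000*np.array([d[0]*np.cos(a)+d[1]*np.sin(a),d[0]*np.sin(a)-d[1]*np.cos(a),-d[2]]),1))
E
H="python3 -m handwheel"
$H '[{"x":24,"y":-22},{"x":24,"y":-22},{"x":24,"y":-22},{"x":24,"y":-22},{"x":24,"y":-22},{"x":24,"y":-22},{"x":24,"y":-22},{"x":24,"y":-22},{"x":24,"y":-22}]' 60 >/dev/null
$H '[{"x":24,"y":-22},{"x":24,"y":-22},{"x":24,"y":-22},{"x":24,"y":-22},{"x":24,"y":-22},{"x":24,"y":-22},{"x":24,"y":-22},{"x":24,"y":-22},{"x":24,"y":-22}]'
python3 plan.py
$H '[{"x":4,"y":-31},{"x":4,"y":-31},{"x":4,"y":-31},{"x":4,"y":-31},{"x":4,"y":-31},{"x":4,"y":-31},{"x":4,"y":-31},{"x":4,"y":-31},{"x":4,"y":-31},{"x":4,"y":-31},{"x":4,"y":-31},{"x":4,"y":-31}]' >/dev/null
python3 plan.py
$H '[{"wz":-6},{"wz":-6},{"wz":-6},{"wz":-6},{"wz":-6},{"wz":-6},{"wz":-6},{"wz":-6},{"wz":-6},{"wz":-6},{"wz":-6},{"wz":-6}]' >/dev/null
$H '[{"wz":-6},{"wz":-6},{"wz":-6},{"wz":-6},{"wz":-6},{"wz":-6},{"wz":-6},{"wz":-6},{"wz":-6},{"wz":-6},{"wz":-6},{"wz":-6}]' >/dev/null
python3 plan.py 0.404 0.259 0.033 166.5
```

```text
t 1.70 pos [ 0.2421 -0.6301  0.2305] psi 21.01 tilt 0.00 F [-0.6 -0.2 -0.1] w 0.0939 g 0.0 q [ 1.05  0.43  0.07  1.61 -0.03  1.11 -0.07]
t 1.70 pos [ 0.2421 -0.6301  0.2305] psi 21.01 tilt 0.00 F [-0.6 -0.2 -0.1] w 0.0939 g 0.0 q [ 1.05  0.43  0.07  1.61 -0.03  1.11 -0.07]
t 1.70 pos [ 0.2421 -0.6301  0.2305] psi 21.01 tilt 0.00 F [-0.6 -0.2 -0.1] w 0.0939 g 0.0 q [ 1.05  0.43  0.07  1.61 -0.03  1.11 -0.07]
wz -145.49 shift mm [ 50.1 902.3 197.5]invalid input
invalid input
invalid input
invalid input
invalid input
```

```bash
python3 -m handwheel '[{"x":24,"y":-22,"z":0,"wx":0,"wy":0,"wz":0}]' 60; python3 -m handwheel '[{"x":24,"y":-22,"z":0,"wx":0,"wy":0,"wz":0}]'; python3 plan.py
```

```text
t: 1.78
position: [0.253, -0.6044, 0.2301]
orientation: [3.089, 0.564, -0.003]
force: [-0.3, 0.0, -0.5]
gripper_width: 0.0901
grasp_force: 0.0
t: 1.87
position: [0.2701, -0.572, 0.23]
orientation: [-3.09, -0.568, 0.001]
force: [1.0, -0.7, 0.2]
gripper_width: 0.084
grasp_force: 0.0
t 1.87 pos [ 0.2701 -0.572   0.23  ] psi 20.85 tilt 0.04 F [ 1.  -0.7  0.2] w 0.0840 g 0.0 q [ 0.98  0.36  0.06  1.71 -0.02  1.08 -0.16]
```

All six keys are needed.

```bash
H="python3 -m handwheel"
$H '[{"x":24,"y":-22,"z":0,"wx":0,"wy":0,"wz":0},{"x":24,"y":-22,"z":0,"wx":0,"wy":0,"wz":0},{"x":24,"y":-22,"z":0,"wx":0,"wy":0,"wz":0},{"x":24,"y":-22,"z":0,"wx":0,"wy":0,"wz":0},{"x":24,"y":-22,"z":0,"wx":0,"wy":0,"wz":0},{"x":24,"y":-22,"z":0,"wx":0,"wy":0,"wz":0},{"x":24,"y":-22,"z":0,"wx":0,"wy":0,"wz":0},{"x":24,"y":-22,"z":0,"wx":0,"wy":0,"wz":0}]' >/dev/null
$H '[{"x":24,"y":-22,"z":0,"wx":0,"wy":0,"wz":0},{"x":24,"y":-22,"z":0,"wx":0,"wy":0,"wz":0},{"x":24,"y":-22,"z":0,"wx":0,"wy":0,"wz":0},{"x":24,"y":-22,"z":0,"wx":0,"wy":0,"wz":0},{"x":24,"y":-22,"z":0,"wx":0,"wy":0,"wz":0},{"x":24,"y":-22,"z":0,"wx":0,"wy":0,"wz":0},{"x":24,"y":-22,"z":0,"wx":0,"wy":0,"wz":0},{"x":24,"y":-22,"z":0,"wx":0,"wy":0,"wz":0}]' >/dev/null
python3 plan.py
$H '[{"x":4,"y":-31,"z":0,"wx":0,"wy":0,"wz":0},{"x":4,"y":-31,"z":0,"wx":0,"wy":0,"wz":0},{"x":4,"y":-31,"z":0,"wx":0,"wy":0,"wz":0},{"x":4,"y":-31,"z":0,"wx":0,"wy":0,"wz":0},{"x":4,"y":-31,"z":0,"wx":0,"wy":0,"wz":0},{"x":4,"y":-31,"z":0,"wx":0,"wy":0,"wz":0},{"x":4,"y":-31,"z":0,"wx":0,"wy":0,"wz":0},{"x":4,"y":-31,"z":0,"wx":0,"wy":0,"wz":0},{"x":4,"y":-31,"z":0,"wx":0,"wy":0,"wz":0},{"x":4,"y":-31,"z":0,"wx":0,"wy":0,"wz":0},{"x":4,"y":-31,"z":0,"wx":0,"wy":0,"wz":0},{"x":4,"y":-31,"z":0,"wx":0,"wy":0,"wz":0}]' >/dev/null
python3 plan.py
$H '[{"x":0,"y":0,"z":0,"wx":0,"wy":0,"wz":-7},{"x":0,"y":0,"z":0,"wx":0,"wy":0,"wz":-7},{"x":0,"y":0,"z":0,"wx":0,"wy":0,"wz":-7},{"x":0,"y":0,"z":0,"wx":0,"wy":0,"wz":-7},{"x":0,"y":0,"z":0,"wx":0,"wy":0,"wz":-7},{"x":0,"y":0,"z":0,"wx":0,"wy":0,"wz":-7},{"x":0,"y":0,"z":0,"wx":0,"wy":0,"wz":-7},{"x":0,"y":0,"z":0,"wx":0,"wy":0,"wz":-7},{"x":0,"y":0,"z":0,"wx":0,"wy":0,"wz":-7},{"x":0,"y":0,"z":0,"wx":0,"wy":0,"wz":-7},{"x":0,"y":0,"z":0,"wx":0,"wy":0,"wz":-7},{"x":0,"y":0,"z":0,"wx":0,"wy":0,"wz":-7}]' >/dev/null
$H '[{"x":0,"y":0,"z":0,"wx":0,"wy":0,"wz":-7},{"x":0,"y":0,"z":0,"wx":0,"wy":0,"wz":-7},{"x":0,"y":0,"z":0,"wx":0,"wy":0,"wz":-7},{"x":0,"y":0,"z":0,"wx":0,"wy":0,"wz":-7},{"x":0,"y":0,"z":0,"wx":0,"wy":0,"wz":-7},{"x":0,"y":0,"z":0,"wx":0,"wy":0,"wz":-7},{"x":0,"y":0,"z":0,"wx":0,"wy":0,"wz":-7},{"x":0,"y":0,"z":0,"wx":0,"wy":0,"wz":-7},{"x":0,"y":0,"z":0,"wx":0,"wy":0,"wz":-7}]' >/dev/null
python3 plan.py 0.404 0.259 0.033 166.5
```

```text
t 3.20 pos [ 0.5038 -0.104   0.2308] psi 21.00 tilt 0.03 F [ 0.4 -1.8  0.3] w 0.0599 g 0.0 q [ 0.33  0.18 -0.28  1.95  0.06  1.02 -1.18]
t 4.20 pos [0.4142 0.2603 0.2308] psi 21.00 tilt 0.04 F [ 0.1 -0.4 -0.1] w 0.0601 g 0.0 q [-0.16  0.16 -0.59  1.98  0.11  1.02 -2.  ]
t 5.95 pos [0.4148 0.2589 0.2306] psi 168.35 tilt 0.02 F [ 0.1  0.3 -0.4] w 0.0599 g 0.0 q [ 0.14  0.22 -0.93  1.97  0.21  1.05  0.49]
wz 1.85 shift mm [ 10.5  -2.4 197.6]
```

```bash
H="python3 -m handwheel"
$H '[{"x":1.3,"y":-0.3,"z":24.7,"wx":0,"wy":0,"wz":1.85},{"x":1.3,"y":-0.3,"z":24.7,"wx":0,"wy":0,"wz":0},{"x":1.3,"y":-0.3,"z":24.7,"wx":0,"wy":0,"wz":0},{"x":1.3,"y":-0.3,"z":24.7,"wx":0,"wy":0,"wz":0},{"x":1.3,"y":-0.3,"z":24.7,"wx":0,"wy":0,"wz":0},{"x":1.3,"y":-0.3,"z":24.7,"wx":0,"wy":0,"wz":0},{"x":1.3,"y":-0.3,"z":24.7,"wx":0,"wy":0,"wz":0},{"x":1.3,"y":-0.3,"z":24.7,"wx":0,"wy":0,"wz":0},{"x":0,"y":0,"z":0,"wx":0,"wy":0,"wz":0}]' >/dev/null
python3 plan.py 0.404 0.259 0.033 166.5
$H '[{"x":-8,"y":0,"z":0,"wx":0,"wy":0,"wz":0},{"x":-8,"y":0,"z":0,"wx":0,"wy":0,"wz":0},{"x":-6,"y":0,"z":0,"wx":0,"wy":0,"wz":0},{"x":-6,"y":0,"z":0,"wx":0,"wy":0,"wz":0},{"x":-6,"y":0,"z":0,"wx":0,"wy":0,"wz":0},{"x":-6,"y":0,"z":0,"wx":0,"wy":0,"wz":0}]'
python3 - <<'E'
from h import *
print(*cradle("side"))
E
```

```text
t 6.70 pos [0.4021 0.2579 0.0296] psi 166.19 tilt 0.29 F [-1.  -1.8  0.8] w 0.0602 g 0.0 q [-0.09  0.51 -0.74  2.16  0.55  0.68  0.12]
wz -0.31 shift mm [-1.6  1.5 -3.4]
t: 7.2
position: [0.4429, 0.25, 0.0339]
orientation: [-0.378, -3.118, -0.001]
force: [-10.8, 3.1, 9.3]
gripper_width: 0.0601
grasp_force: 5.7
[514.4 233.5 131.1  96.9 -13.3] [514.  237.8 132.  102.1 -13.7] 0.66 [array([ 0.515,  0.233, -0.001])]
```

```bash
H="python3 -m handwheel"
$H '[{"x":-6,"y":0,"z":0,"wx":0,"wy":0,"wz":0},{"x":-6,"y":0,"z":0,"wx":0,"wy":0,"wz":0},{"x":-6,"y":0,"z":0,"wx":0,"wy":0,"wz":0},{"x":-6,"y":0,"z":0,"wx":0,"wy":0,"wz":0},{"x":-6,"y":0,"z":0,"wx":0,"wy":0,"wz":0},{"x":-6,"y":0,"z":0,"wx":0,"wy":0,"wz":0},{"x":-6,"y":0,"z":0,"wx":0,"wy":0,"wz":0},{"x":-6,"y":0,"z":0,"wx":0,"wy":0,"wz":0},{"x":-6,"y":0,"z":0,"wx":0,"wy":0,"wz":0},{"x":-5,"y":0,"z":0,"wx":0,"wy":0,"wz":0},{"x":-3,"y":0,"z":0,"wx":0,"wy":0,"wz":0}]'
$H '[{"x":10,"y":0,"z":0,"wx":0,"wy":0,"wz":0},{"x":20,"y":0,"z":0,"wx":0,"wy":0,"wz":0},{"x":0,"y":0,"z":-30,"wx":0,"wy":0,"wz":0},{"x":0,"y":0,"z":-30,"wx":0,"wy":0,"wz":0},{"x":0,"y":0,"z":-30,"wx":0,"wy":0,"wz":0},{"x":0,"y":0,"z":-30,"wx":0,"wy":0,"wz":0},{"x":0,"y":0,"z":-20,"wx":0,"wy":0,"wz":0}]' 94 >/dev/null
python3 - <<'E'
from h import *
print(*cradle("side"));print(*cradle("top"))
E
python3 plan.py 0.6 0.33 0.17 76.5
```

```text
t: 8.27
position: [0.5028, 0.2351, 0.0335]
orientation: [-0.378, -3.118, -0.001]
force: [-11.2, 3.2, 10.2]
gripper_width: 0.0602
grasp_force: 5.9
[575.4 218.6 129.5  97.1 -13.2] [574.2 223.2 131.5 101.8 -13.8] 0.93 [array([ 0.573,  0.215, -0.002])]
[598.4 210.9  97.8  82.9  75.7] [597.4 209.4  98.7  81.3  75.9] 0.93 [array([ 0.576,  0.217, -0.007])]
t 9.15 pos [0.4736 0.2414 0.1721] psi 166.15 tilt 0.06 F [ 0.9 -0.4  0.6] w 0.0942 g 0.0 q [ 0.12  0.37 -0.86  1.94  0.34  0.97  0.43]
wz 89.65 shift mm [115.7 102.3   2.1]
```

```bash
H="python3 -m handwheel"
$H '[{"x":0,"y":0,"z":0,"wx":0,"wy":0,"wz":7},{"x":0,"y":0,"z":0,"wx":0,"wy":0,"wz":7},{"x":0,"y":0,"z":0,"wx":0,"wy":0,"wz":7},{"x":0,"y":0,"z":0,"wx":0,"wy":0,"wz":7},{"x":0,"y":0,"z":0,"wx":0,"wy":0,"wz":7},{"x":0,"y":0,"z":0,"wx":0,"wy":0,"wz":7},{"x":0,"y":0,"z":0,"wx":0,"wy":0,"wz":7},{"x":0,"y":0,"z":0,"wx":0,"wy":0,"wz":7},{"x":0,"y":0,"z":0,"wx":0,"wy":0,"wz":7},{"x":0,"y":0,"z":0,"wx":0,"wy":0,"wz":7},{"x":0,"y":0,"z":0,"wx":0,"wy":0,"wz":7},{"x":0,"y":0,"z":0,"wx":0,"wy":0,"wz":7}]' >/dev/null
$H '[{"x":0,"y":0,"z":0,"wx":0,"wy":0,"wz":5.5},{"x":14,"y":18,"z":0,"wx":0,"wy":0,"wz":0},{"x":14,"y":18,"z":0,"wx":0,"wy":0,"wz":0},{"x":14,"y":18,"z":0,"wx":0,"wy":0,"wz":0},{"x":14,"y":18,"z":0,"wx":0,"wy":0,"wz":0},{"x":14,"y":18,"z":0,"wx":0,"wy":0,"wz":0},{"x":15,"y":12,"z":0,"wx":0,"wy":0,"wz":0},{"x":0,"y":0,"z":0,"wx":0,"wy":0,"wz":0}]' >/dev/null
python3 plan.py 0.595 0.301 0.034 76.7
```

```text
t 10.82 pos [0.5943 0.3026 0.1709] psi 76.67 tilt 0.10 F [-1.1 -0.8 -0.2] w 0.0938 g 0.0 q [-0.2   0.51 -0.5   1.65  0.28  1.05 -1.02]
wz -0.03 shift mm [ -1.4   1.1 136.9]
```

```bash
H="python3 -m handwheel"
$H '[{"x":0,"y":0,"z":23,"wx":0,"wy":0,"wz":0},{"x":0,"y":0,"z":23,"wx":0,"wy":0,"wz":0},{"x":0,"y":0,"z":23,"wx":0,"wy":0,"wz":0},{"x":0,"y":0,"z":23,"wx":0,"wy":0,"wz":0},{"x":0,"y":0,"z":23,"wx":0,"wy":0,"wz":0},{"x":0,"y":0,"z":22,"wx":0,"wy":0,"wz":0},{"x":-8,"y":0,"z":0,"wx":0,"wy":0,"wz":0},{"x":-8,"y":0,"z":0,"wx":0,"wy":0,"wz":0},{"x":-6,"y":0,"z":0,"wx":0,"wy":0,"wz":0},{"x":-4,"y":0,"z":0,"wx":0,"wy":0,"wz":0},{"x":-4,"y":0,"z":0,"wx":0,"wy":0,"wz":0},{"x":-4,"y":0,"z":0,"wx":0,"wy":0,"wz":0}]'
$H '[{"x":-8,"y":0,"z":0,"wx":0,"wy":0,"wz":0},{"x":-8,"y":0,"z":0,"wx":0,"wy":0,"wz":0},{"x":-8,"y":0,"z":0,"wx":0,"wy":0,"wz":0},{"x":-8,"y":0,"z":0,"wx":0,"wy":0,"wz":0},{"x":-8,"y":0,"z":0,"wx":0,"wy":0,"wz":0},{"x":-8,"y":0,"z":0,"wx":0,"wy":0,"wz":0},{"x":-8,"y":0,"z":0,"wx":0,"wy":0,"wz":0},{"x":-8,"y":0,"z":0,"wx":0,"wy":0,"wz":0}]'
python3 - <<'E'
from h import *
print(*cradle("side"));print(*cradle("top"))
E
python3 plan.py 0.595 0.301 0.034 76.7
```

```text
t: 11.82
position: [0.5857, 0.2686, 0.0374]
orientation: [-2.464, -1.948, -0.005]
force: [1.7, 4.3, 0.7]
gripper_width: 0.0941
grasp_force: 3.0
t: 12.48
position: [0.571, 0.2068, 0.0374]
orientation: [-2.464, -1.949, -0.006]
force: [2.1, 6.8, 3.1]
gripper_width: 0.094
grasp_force: 3.4
[572.  179.8 124.5  61.5 -19.8] [570.9 182.5 129.7  66.2 -22.4] 0.86 [array([ 0.559,  0.15 , -0.   ])]
t 12.73 pos [0.5704 0.2056 0.0363] psi 76.65 tilt 0.02 F [-0.7  0.2 -1.2] w 0.0941 g 0.0 q [-0.1   0.59 -0.45  1.88  0.36  0.75 -0.99]
wz -0.05 shift mm [98.5  2.   2.3]Traceback (most recent call last):
  File "<stdin>", line 2, in <module>
  File "h.py", line 33, in cradle
    m=cv2.dilate(r[0]["pixels"].astype(np.uint8),np.ones((5,5)))>0
                 ~^^^
IndexError: list index out of range
```

```bash
H="python3 -m handwheel"
$H '[{"x":-8,"y":0.4,"z":0,"wx":0,"wy":0,"wz":0},{"x":-8,"y":0.4,"z":0,"wx":0,"wy":0,"wz":0},{"x":-8,"y":0.4,"z":0,"wx":0,"wy":0,"wz":0},{"x":-8,"y":0.4,"z":0,"wx":0,"wy":0,"wz":0},{"x":-8,"y":0.4,"z":0,"wx":0,"wy":0,"wz":0},{"x":-8,"y":0.4,"z":0,"wx":0,"wy":0,"wz":0},{"x":-8,"y":0.4,"z":0,"wx":0,"wy":0,"wz":0},{"x":-8,"y":0.4,"z":0,"wx":0,"wy":0,"wz":0}]'
python3 - <<'E'
from h import *
c=read_camera("top"); save("p1.png",c["image"][60:300,90:410],2)
for n in("top","side"):
    if n=="side": read_camera(n)
    print([np.round(m["position"],3) for l in("cradle","fossil","tin","jar") for m in mark_of(n,l)[:1]])
E
python3 plan.py
```

```text
t: 13.4
position: [0.5589, 0.1438, 0.0363]
orientation: [-2.463, -1.949, -0.003]
force: [1.3, 5.9, 0.9]
gripper_width: 0.0941
grasp_force: 3.1
[array([0.656, 0.018, 0.003])]
[array([ 0.546,  0.081, -0.   ]), array([0.548, 0.087, 0.045]), array([0.648, 0.018, 0.002]), array([0.414, 0.029, 0.002])]
t 13.90 pos [0.5585 0.1429 0.0358] psi 76.68 tilt 0.01 F [-0.2 -1.1 -0.5] w 0.0942 g 0.0 q [-0.    0.55 -0.46  1.95  0.36  0.72 -0.91]
```

View pics/p1.png

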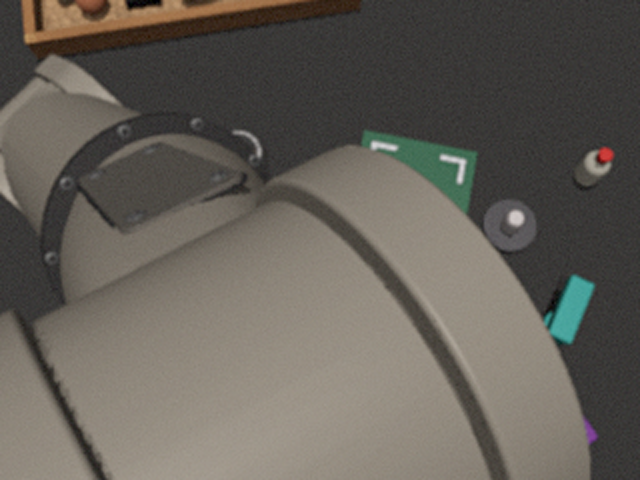

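The top view is blocked by the arm, which covers the cradle; only the mat's far marks at (380,148) and (455,165) show. The side view gives the cradle at (0.546, 0.086), matching the prediction. Continuing through the gap.

```bash
H="python3 -m handwheel"
$H '[{"x":-8,"y":0.4,"z":0,"wx":0,"wy":0,"wz":0},{"x":-8,"y":0.4,"z":0,"wx":0,"wy":0,"wz":0},{"x":-8,"y":0.4,"z":0,"wx":0,"wy":0,"wz":0},{"x":-8,"y":0.4,"z":0,"wx":0,"wy":0,"wz":0},{"x":-8,"y":0.4,"z":0,"wx":0,"wy":0,"wz":0},{"x":-8,"y":0.4,"z":0,"wx":0,"wy":0,"wz":0},{"x":-8,"y":0.4,"z":0,"wx":0,"wy":0,"wz":0},{"x":-8,"y":0.4,"z":0,"wx":0,"wy":0,"wz":0},{"x":-8,"y":0.4,"z":0,"wx":0,"wy":0,"wz":0},{"x":-8,"y":0.4,"z":0,"wx":0,"wy":0,"wz":0}]'
python3 - <<'E'
from h import *
c=read_camera("side")
for l in("cradle","fossil","tin","jar"): print(l,[np.round(m["position"],3) for m in mark_of("side",l)[:2]])
save("p2.png",c["image"][100:300,80:360],2.5)
E
python3 plan.py
```

```text
t: 14.73
position: [0.5441, 0.064, 0.036]
orientation: [-2.464, -1.949, -0.001]
force: [0.7, 5.7, -1.3]
gripper_width: 0.0939
grasp_force: 2.5
cradle [array([0.535, 0.008, 0.   ])]
fossil [array([0.532, 0.009, 0.046])]
tin [array([0.65 , 0.019, 0.003])]
jar [array([ 0.413,  0.03 , -0.002])]
t 14.98 pos [0.544  0.0639 0.0359] psi 76.65 tilt 0.01 F [ 0.9 -0.2  0. ] w 0.0942 g 0.0 q [ 0.13  0.52 -0.46  2.02  0.35  0.69 -0.78]
```

View pics/p2.png

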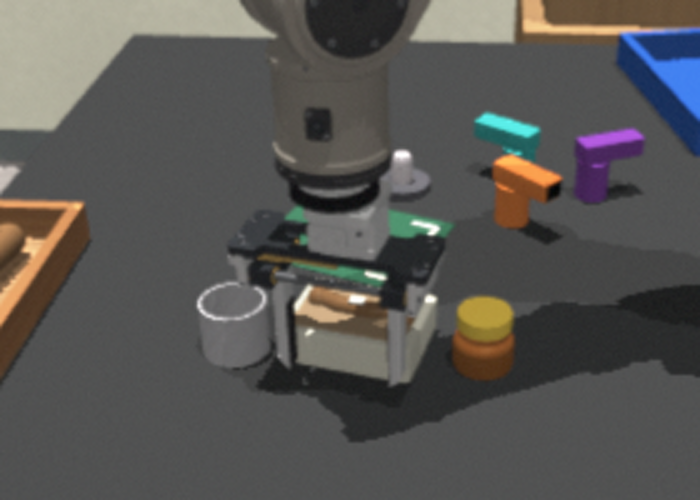

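```bash
H="python3 -m handwheel"
$H '[{"x":-8,"y":0.4,"z":0,"wx":0,"wy":0,"wz":0},{"x":-8,"y":0.4,"z":0,"wx":0,"wy":0,"wz":0},{"x":-8,"y":0.4,"z":0,"wx":0,"wy":0,"wz":0},{"x":-8,"y":0.4,"z":0,"wx":0,"wy":0,"wz":0},{"x":-8,"y":1.1,"z":0,"wx":0,"wy":0,"wz":0},{"x":-8,"y":1.1,"z":0,"wx":0,"wy":0,"wz":0},{"x":-8,"y":1.1,"z":0,"wx":0,"wy":0,"wz":0},{"x":-8,"y":1.1,"z":0,"wx":0,"wy":0,"wz":0},{"x":-8,"y":1.1,"z":0,"wx":0,"wy":0,"wz":0},{"x":-8,"y":1.1,"z":0,"wx":0,"wy":0,"wz":0},{"x":-8,"y":1.1,"z":0,"wx":0,"wy":0,"wz":0},{"x":-8,"y":1.1,"z":0,"wx":0,"wy":0,"wz":0}]'
python3 - <<'E'
from h import *
c=read_camera("side")
for l in("cradle","fossil","tin","jar"): print(l,[np.round(m["position"],3) for m in mark_of("side",l)[:2]])
E
python3 plan.py
```

```text
t: 15.98
position: [0.5322, -0.031, 0.036]
orientation: [-2.463, -1.95, -0.002]
force: [0.2, 7.0, 1.7]
gripper_width: 0.0939
grasp_force: 3.1
cradle [array([ 0.523, -0.087, -0.   ])]
fossil [array([ 0.524, -0.088,  0.042]), array([ 0.513, -0.316,  0.012])]
tin [array([0.651, 0.018, 0.003])]
jar [array([0.412, 0.029, 0.002])]
t 16.23 pos [ 0.5319 -0.0317  0.0358] psi 76.68 tilt 0.02 F [0.2 0.3 0. ] w 0.0940 g 0.0 q [ 0.31  0.5  -0.45  2.05  0.34  0.67 -0.6 ]
```

```bash
H="python3 -m handwheel"
$H '[{"x":-7.8,"y":1.9,"z":0,"wx":0,"wy":0,"wz":0.7},{"x":-7.8,"y":2,"z":0,"wx":0,"wy":0,"wz":0.7},{"x":-7.8,"y":2,"z":0,"wx":0,"wy":0,"wz":0.7},{"x":-7.7,"y":2.1,"z":0,"wx":0,"wy":0,"wz":0.7},{"x":-7.7,"y":2.2,"z":0,"wx":0,"wy":0,"wz":0.7},{"x":-7.7,"y":2.3,"z":0,"wx":0,"wy":0,"wz":0.7},{"x":-7.6,"y":2.4,"z":0,"wx":0,"wy":0,"wz":0.7},{"x":-7.6,"y":2.5,"z":0,"wx":0,"wy":0,"wz":0.7},{"x":-7.6,"y":2.6,"z":0,"wx":0,"wy":0,"wz":0.7},{"x":-7.5,"y":2.7,"z":0,"wx":0,"wy":0,"wz":0.7},{"x":-4,"y":1.4,"z":0,"wx":0,"wy":0,"wz":0.7}]'
python3 - <<'E'
from h import *
c=read_camera("side")
for l in("cradle","fossil"): print(l,[np.round(m["position"],3) for m in mark_of("side",l)[:2]])
print(cradle("side")[:2])
E
python3 plan.py
```

```text
t: 17.15
position: [0.5321, -0.1162, 0.0359]
orientation: [-2.59, -1.778, -0.001]
force: [1.1, 5.4, 1.6]
gripper_width: 0.0937
grasp_force: 2.7
cradle [array([ 0.515, -0.173, -0.   ])]
fossil [array([ 0.513, -0.169,  0.043])]
(array([ 532. , -140.4,  141.3,   70.4,  -39. ]), array([ 525.6, -143.6,  132.4,   83.2,  -27.9]))
t 17.45 pos [ 0.5317 -0.1161  0.0358] psi 68.99 tilt 0.02 F [ 0.8 -0.4  0.4] w 0.0941 g 0.0 q [ 0.43  0.5  -0.41  2.03  0.31  0.67 -0.55]
```

```bash
H="python3 -m handwheel"
$H '[{"x":15,"y":0,"z":0,"wx":0,"wy":0,"wz":0},{"x":20,"y":0,"z":0,"wx":0,"wy":0,"wz":0},{"x":0,"y":0,"z":-30,"wx":0,"wy":0,"wz":0},{"x":0,"y":0,"z":-35,"wx":0,"wy":0,"wz":0},{"x":0,"y":0,"z":-35,"wx":0,"wy":0,"wz":0},{"x":0,"y":0,"z":-35,"wx":0,"wy":0,"wz":0}]' 60 >/dev/null
$H '[{"x":0,"y":0,"z":0,"wx":0,"wy":0,"wz":-7},{"x":0,"y":0,"z":0,"wx":0,"wy":0,"wz":-7},{"x":0,"y":0,"z":0,"wx":0,"wy":0,"wz":-7},{"x":0,"y":0,"z":0,"wx":0,"wy":0,"wz":-7},{"x":0,"y":0,"z":0,"wx":0,"wy":0,"wz":-7},{"x":0,"y":0,"z":0,"wx":0,"wy":0,"wz":-7},{"x":0,"y":0,"z":0,"wx":0,"wy":0,"wz":-7},{"x":0,"y":0,"z":0,"wx":0,"wy":0,"wz":-7},{"x":0,"y":0,"z":0,"wx":0,"wy":0,"wz":-7},{"x":0,"y":0,"z":0,"wx":0,"wy":0,"wz":-7},{"x":0,"y":0,"z":0,"wx":0,"wy":0,"wz":-7},{"x":0,"y":0,"z":0,"wx":0,"wy":0,"wz":-7}]' >/dev/null
$H '[{"x":0,"y":0,"z":0,"wx":0,"wy":0,"wz":-6},{"x":0,"y":0,"z":0,"wx":0,"wy":0,"wz":0}]' >/dev/null
python3 - <<'E'
from h import *
for n in ("side","top"):
    c=read_camera(n); W=cloud(c); q=(W[...,2]>.034)&(W[...,2]<.046)&(np.hypot(W[...,0]-.514,W[...,1]+.171)<.085)
    q=biggest(q); print(n,rect(W[q]),q.sum(),[np.round(m["position"],3) for l in("cradle","fossil") for m in mark_of(n,l)[:2]])
    save("p3%s.png"%n,c["image"],1.5)
E
python3 plan.py 0.425 -0.138 0.035 159
```

```text
side [ 515.2 -170.3  131.6   98.2  -19.2] 669 [array([ 0.513, -0.173, -0.002]), array([ 0.517, -0.169,  0.046])]
top [ 474.4 -112.7   33.    16.7   22.6] 60 []
t 19.42 pos [ 0.5445 -0.0835  0.1709] psi 158.86 tilt 0.01 F [-0.1  0.8 -0.5] w 0.0600 g 0.0 q [ 0.68  0.39 -0.79  1.91  0.33  0.98  0.94]
wz -0.14 shift mm [ 92.  -93.7 135.9]
```

View pics/p3side.png

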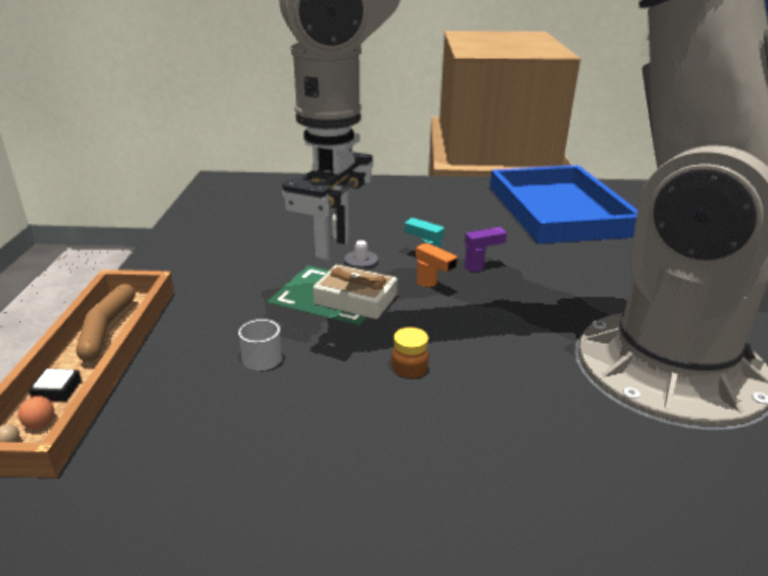

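The side view shows the cradle at (355,290) on the near part of the mat with about 53 mm still to go along the mat's x. Tin (261,345) and jar (410,352) are undisturbed.

```bash
H="python3 -m handwheel"
$H '[{"x":14.5,"y":-15.4,"z":0,"wx":0,"wy":0,"wz":0},{"x":14.5,"y":-15.4,"z":0,"wx":0,"wy":0,"wz":0},{"x":14.5,"y":-15.4,"z":0,"wx":0,"wy":0,"wz":0},{"x":14.5,"y":-15.4,"z":0,"wx":0,"wy":0,"wz":0},{"x":14.5,"y":-15.4,"z":0,"wx":0,"wy":0,"wz":0},{"x":14.5,"y":-15.4,"z":0,"wx":0,"wy":0,"wz":0},{"x":0,"y":0,"z":0,"wx":0,"wy":0,"wz":0}]' >/dev/null
python3 plan.py 0.430 -0.1385 0.035 159
$H '[{"x":0,"y":0,"z":27,"wx":0,"wy":0,"wz":0},{"x":0,"y":0,"z":27,"wx":0,"wy":0,"wz":0},{"x":0,"y":0,"z":27,"wx":0,"wy":0,"wz":0},{"x":0,"y":0,"z":27,"wx":0,"wy":0,"wz":0},{"x":0,"y":0,"z":27,"wx":0,"wy":0,"wz":0},{"x":0,"y":0,"z":0,"wx":0,"wy":0,"wz":0},{"x":-5,"y":0,"z":0,"wx":0,"wy":0,"wz":0},{"x":-5,"y":0,"z":0,"wx":0,"wy":0,"wz":0},{"x":-5,"y":0,"z":0,"wx":0,"wy":0,"wz":0},{"x":-5,"y":0,"z":0,"wx":0,"wy":0,"wz":0},{"x":-5,"y":0,"z":0,"wx":0,"wy":0,"wz":0},{"x":-5,"y":0,"z":0,"wx":0,"wy":0,"wz":0}]'
python3 plan.py 0.4955 -0.167 0.035 159
python3 - <<'E'
from h import *
for n in ("side",):
    c=read_camera(n); W=cloud(c); q=(W[...,2]>.034)&(W[...,2]<.046)&(np.hypot(W[...,0]-.524,W[...,1]+.171)<.095)
    q=biggest(q); print(n,rect(W[q]),q.sum(),[np.round(m["position"],3) for l in("cradle","fossil") for m in mark_of(n,l)[:2]])
E
```

```text
t 20.00 pos [ 0.4269 -0.1403  0.1706] psi 158.75 tilt 0.15 F [ 0.1  0.  -0.3] w 0.0603 g 0.0 q [ 0.92  0.21 -0.82  2.11  0.2   0.89  1.19]
wz -0.25 shift mm [ -2.2   2.8 135.6]
t: 21.0
position: [0.4576, -0.1496, 0.037]
orientation: [-0.574, -3.087, 0.002]
force: [-11.1, 4.6, 9.0]
gripper_width: 0.0601
grasp_force: 6.0
t 21.00 pos [ 0.4576 -0.1496  0.037 ] psi 158.92 tilt 0.09 F [-11.1   4.6   9. ] w 0.0601 g 6.0 q [ 0.75  0.48 -0.68  2.15  0.49  0.67  0.94]
wz -0.08 shift mm [-41.6  -2.7   2. ]
side [ 525.3 -156.5  151.1   68.6  -24.5] 505 [array([ 0.525, -0.176, -0.   ]), array([ 0.528, -0.178,  0.046])]
```

```bash
H="python3 -m handwheel"
$H '[{"x":-6,"y":0,"z":0,"wx":0,"wy":0,"wz":0},{"x":-6,"y":0,"z":0,"wx":0,"wy":0,"wz":0},{"x":-6,"y":0,"z":0,"wx":0,"wy":0,"wz":0},{"x":-6,"y":0,"z":0,"wx":0,"wy":0,"wz":0},{"x":-6,"y":0,"z":0,"wx":0,"wy":0,"wz":0},{"x":-5,"y":0,"z":0,"wx":0,"wy":0,"wz":0},{"x":-4,"y":0,"z":0,"wx":0,"wy":0,"wz":0},{"x":-1,"y":0,"z":0,"wx":0,"wy":0,"wz":0},{"x":0,"y":0,"z":0,"wx":0,"wy":0,"wz":0}]'
$H '[{"x":10,"y":0,"z":0,"wx":0,"wy":0,"wz":0},{"x":20,"y":0,"z":0,"wx":0,"wy":0,"wz":0},{"x":0,"y":0,"z":-30,"wx":0,"wy":0,"wz":0},{"x":0,"y":0,"z":-30,"wx":0,"wy":0,"wz":0},{"x":0,"y":0,"z":-30,"wx":0,"wy":0,"wz":0},{"x":0,"y":0,"z":-30,"wx":0,"wy":0,"wz":0},{"x":0,"y":0,"z":-20,"wx":0,"wy":0,"wz":0}]' 80 >/dev/null
python3 - <<'E'
from h import *
for n in ("side","top"):
    c=read_camera(n); W=cloud(c); q=(W[...,2]>.034)&(W[...,2]<.046)&(np.hypot(W[...,0]-.564,W[...,1]+.194)<.09)
    q=biggest(q); print(n,rect(W[q]),q.sum(),[np.round(m["position"],3) for l in("cradle","fossil","nozzle","nozzle_mouth") for m in mark_of(n,l)[:3]])
    if n=="side": save("p4.png",c["image"][100:230,150:330],4)
E
python3 plan.py
```

```text
t: 21.9
position: [0.4955, -0.164, 0.0365]
orientation: [0.574, 3.089, -0.0]
force: [-3.5, 2.0, 0.5]
gripper_width: 0.0601
grasp_force: 2.1
side [ 565.8 -191.5  132.   100.9  -21.9] 635 [array([ 0.566, -0.191, -0.003]), array([ 0.565, -0.195,  0.045]), array([ 0.379, -0.248,  0.   ]), array([ 0.566, -0.19 ,  0.001]), array([ 0.38 , -0.248,  0.002]), array([ 0.373, -0.348,  0.   ]), array([ 0.282, -0.314,  0.   ]), array([ 0.336, -0.207,  0.064]), array([ 0.423, -0.374,  0.064]), array([ 0.227, -0.336,  0.06 ])]
top [ 533.3 -134.7   16.     6.3   17.7] 12 [array([ 0.41 ,  0.031, -0.001])]
t 22.98 pos [ 0.4671 -0.1527  0.1752] psi 158.98 tilt 0.07 F [-0.4 -0.2  0.3] w 0.0802 g 0.0 q [ 0.89  0.28 -0.81  2.03  0.25  0.93  1.15]
```

View pics/p4.png

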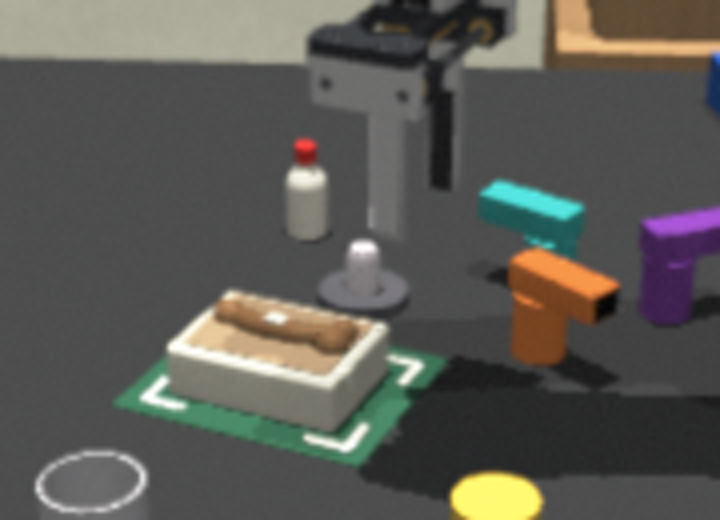

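The cradle sits squarely inside the four marks, which are visible around it at (165,393), (340,438) and (408,370). The nozzle is next: refining its axis, its yaw and the spigot axis.

```bash
cat > fit.py <<'E'
from h import *
from scipy.optimize import least_squares
def circ(P,r,c0,free=False):
    f=lambda p:np.hypot(P[:,0]-p[0],P[:,1]-p[1])-r
    s=least_squares(f,c0,loss="soft_l1",f_scale=.002); return np.round(s.x,4),len(P),round(float(np.std(f(s.x)))*1e3,1)
def look(n,noz,port):
    c=read_camera(n); W=cloud(c); h=cv2.cvtColor(c["image"],cv2.COLOR_RGB2HSV)
    near=lambda p,r:np.hypot(W[...,0]-p[0],W[...,1]-p[1])<r
    z=W[...,2]
    print(n,"tube",circ(W[near(noz,.032)&(z>noz[2]+.008)&(z<noz[2]+.044)],.02,noz[:2]))
    q=near(port,.022)&(z>.018)&(z<.038)
    if q.sum()>10: print("spigot",circ(W[q],.013,port[:2]))
    q=near(port,.022)&(z>.044)
    print("spigot top mean",np.round(W[q].mean(0),4),q.sum())
    q=near(port,.05)&(z>.008)&(z<.016); print("flange",rect(W[q]) if q.sum()>9 else None)
    return c,W
if __name__=="__main__":
    c,W=look("side",[.379,-.248,0],[.514,-.318,0])
    c=read_camera("top"); im=cv2.imread("pics/crop0.png")[...,::-1]; hs=cv2.cvtColor(np.ascontiguousarray(im),cv2.COLOR_RGB2HSV)
    px=lambda q:np.array([270,150])+(np.asarray(q,float)+.5)/4-.5
    yy,xx=np.mgrid[:im.shape[0],:im.shape[1]]
    sp=biggest((im.min(2)>190)&(np.hypot(xx-312,yy-76)<30)); print("top: spigot top",onplane(c,px([[xx[sp].mean(),yy[sp].mean()]]),.047))
    fl=(im.max(2)>85)&(hs[...,1]<60)&(np.hypot(xx-300,yy-92)<75); fl=biggest(fl); hull=cv2.convexHull(np.argwhere(fl)[:,::-1].astype(np.int32))
    P=onplane(c,px(hull.reshape(-1,2)),.012)[:,:2]*1e3; print("flange circle",cv2.minEnclosingCircle(P.astype(np.float32)))
    H=onplane(c,px([[269,271],[194,378],[250,256],[288,287],[213,393],[176,363]]),.075); v=H[1]-H[0]; print("hood",np.linalg.norm(v),"yaw",np.degrees(np.arctan2(v[1],v[0])),"axis",H[0]+v/np.linalg.norm(v)*.02)
    og=biggest((hs[...,0]>5)&(hs[...,0]<20)&(hs[...,1]>110)&(hs[...,2]>215)); print("bright",rect(onplane(c,px(np.argwhere(og)[:,::-1]),.075)))
E
python3 fit.py
```

```text
side tube (array([ 0.3816, -0.2476]), 143, 1.8)
spigot (array([ 0.5147, -0.3204]), 50, 1.6)
spigot top mean [ 0.5152 -0.3162  0.046 ] 15
flange [ 514.1 -313.3   68.7   63.1    6.1]
top: spigot top [[ 0.51308551 -0.31912107  0.047     ]]
flange circle ((512.4324340820312, -319.0671081542969), 51.409507751464844)
hood 0.078928662046169 yaw 134.2650809120608 axis [ 0.37845977 -0.24591787  0.075     ]
bright [ 364.7 -232.9   79.    31.2  -44.7]
```

```bash
H="python3 -m handwheel"
$H '[{"x":0,"y":0,"z":0,"wx":0,"wy":0,"wz":6.05},{"x":0,"y":0,"z":0,"wx":0,"wy":0,"wz":6.05},{"x":0,"y":0,"z":0,"wx":0,"wy":0,"wz":6.05},{"x":0,"y":0,"z":0,"wx":0,"wy":0,"wz":6.05},{"x":-1,"y":-25.6,"z":0,"wx":0,"wy":0,"wz":0},{"x":-1,"y":-25.6,"z":0,"wx":0,"wy":0,"wz":0},{"x":-1,"y":-25.6,"z":0,"wx":0,"wy":0,"wz":0},{"x":-1,"y":-25.6,"z":0,"wx":0,"wy":0,"wz":0},{"x":-1,"y":-25.6,"z":0,"wx":0,"wy":0,"wz":0},{"x":0,"y":0,"z":0,"wx":0,"wy":0,"wz":0},{"x":0,"y":0,"z":0,"wx":0,"wy":0,"wz":0}]' 76 >/dev/null
python3 plan.py .380 -.2473 .036 134.8
```

```text
t 24.00 pos [ 0.3793 -0.2475  0.1758] psi 134.62 tilt 0.02 F [0.2 0.7 1.1] w 0.0758 g 0.0 q [ 1.06  0.18 -0.68  2.11  0.15  0.89  1.07]
wz -0.18 shift mm [ -0.3   0.6 139.8]
```

```bash
H="python3 -m handwheel"
$H '[{"x":0,"y":0.6,"z":22,"wx":0,"wy":0,"wz":0},{"x":0,"y":0,"z":22,"wx":0,"wy":0,"wz":0},{"x":0,"y":0,"z":20,"wx":0,"wy":0,"wz":0},{"x":0,"y":0,"z":20,"wx":0,"wy":0,"wz":0},{"x":0,"y":0,"z":20,"wx":0,"wy":0,"wz":0},{"x":0,"y":0,"z":20,"wx":0,"wy":0,"wz":0},{"x":0,"y":0,"z":12,"wx":0,"wy":0,"wz":0},{"x":0,"y":0,"z":0,"wx":0,"wy":0,"wz":0},{"x":0,"y":0,"z":0,"wx":0,"wy":0,"wz":0}]'
python3 plan.py
$H '[{"x":0,"y":0,"z":0,"wx":0,"wy":0,"wz":0},{"x":0,"y":0,"z":0,"wx":0,"wy":0,"wz":0},{"x":0,"y":0,"z":0,"wx":0,"wy":0,"wz":0},{"x":0,"y":0,"z":0,"wx":0,"wy":0,"wz":0},{"x":0,"y":0,"z":0,"wx":0,"wy":0,"wz":0},{"x":0,"y":0,"z":0,"wx":0,"wy":0,"wz":0},{"x":0,"y":0,"z":0,"wx":0,"wy":0,"wz":0},{"x":0,"y":0,"z":0,"wx":0,"wy":0,"wz":0},{"x":0,"y":0,"z":0,"wx":0,"wy":0,"wz":0},{"x":0,"y":0,"z":0,"wx":0,"wy":0,"wz":0}]' 30 20
python3 plan.py
```

```text
t: 24.75
position: [0.3809, -0.2454, 0.0398]
orientation: [-1.206, -2.9, -0.001]
force: [-0.1, 0.4, -0.5]
gripper_width: 0.0759
grasp_force: 0.0
t 24.75 pos [ 0.3809 -0.2454  0.0398] psi 134.84 tilt 0.07 F [-0.1  0.4 -0.5] w 0.0759 g 0.0 q [ 0.93  0.41 -0.58  2.21  0.39  0.61  0.85]
t: 25.58
position: [0.3806, -0.2464, 0.0402]
orientation: [1.208, 2.9, -0.0]
force: [-0.9, -0.1, 7.2]
gripper_width: 0.0403
grasp_force: 20.0
t 25.58 pos [ 0.3806 -0.2464  0.0402] psi 134.75 tilt 0.02 F [-0.9 -0.1  7.2] w 0.0403 g 20.0 q [ 0.93  0.41 -0.58  2.21  0.39  0.61  0.85]
```

```bash
H="python3 -m handwheel"
$H '[{"x":0,"y":0,"z":-10,"wx":0,"wy":0,"wz":0},{"x":0,"y":0,"z":-20,"wx":0,"wy":0,"wz":0},{"x":0,"y":0,"z":-20,"wx":0,"wy":0,"wz":0},{"x":0,"y":0,"z":-20,"wx":0,"wy":0,"wz":0},{"x":0,"y":0,"z":0,"wx":0,"wy":0,"wz":6},{"x":0,"y":0,"z":0,"wx":0,"wy":0,"wz":6},{"x":0,"y":0,"z":0,"wx":0,"wy":0,"wz":6},{"x":0,"y":0,"z":0,"wx":0,"wy":0,"wz":6},{"x":0,"y":0,"z":0,"wx":0,"wy":0,"wz":6},{"x":0,"y":0,"z":0,"wx":0,"wy":0,"wz":6},{"x":0,"y":0,"z":0,"wx":0,"wy":0,"wz":6}]' >/dev/null
$H '[{"x":0,"y":0,"z":0,"wx":0,"wy":0,"wz":6},{"x":0,"y":0,"z":0,"wx":0,"wy":0,"wz":6},{"x":0,"y":0,"z":0,"wx":0,"wy":0,"wz":6},{"x":0,"y":0,"z":0,"wx":0,"wy":0,"wz":6},{"x":-3.4,"y":25.1,"z":0,"wx":0,"wy":0,"wz":0},{"x":-3.4,"y":25.1,"z":0,"wx":0,"wy":0,"wz":0},{"x":-3.4,"y":25.1,"z":0,"wx":0,"wy":0,"wz":0},{"x":-3.4,"y":25.1,"z":0,"wx":0,"wy":0,"wz":0},{"x":-3.4,"y":25.1,"z":0,"wx":0,"wy":0,"wz":0},{"x":-3.4,"y":25.1,"z":0,"wx":0,"wy":0,"wz":0},{"x":0,"y":0,"z":0,"wx":0,"wy":0,"wz":0},{"x":0,"y":0,"z":0,"wx":0,"wy":0,"wz":0}]'
python3 plan.py .5138 -.3195 .110 69
python3 - <<'E'
from fit import *
for n in("side","top"):
    try: c,W=look(n,[.5138,-.3195,.070],[.514,-.318,0])
    except Exception as e: print(n,e); c=read_camera(n); 
    print([(l,np.round(m["position"],4)) for l in("nozzle","nozzle_mouth","port_seat") for m in mark_of(n,l)[:2]])
    if n=="side": save("p5.png",c["image"][60:220,160:340],4)
E
```

```text
t: 27.5
position: [0.5141, -0.3197, 0.11]
orientation: [-2.592, -1.774, -0.001]
force: [-0.0, 0.5, -1.0]
gripper_width: 0.0404
grasp_force: 20.0
t 27.50 pos [ 0.5141 -0.3197  0.11  ] psi 68.78 tilt 0.07 F [-0.   0.5 -1. ] w 0.0404 g 20.0 q [ 0.76  0.47 -0.39  1.85  0.23  0.86 -0.12]
wz -0.22 shift mm [ 0.1 -0.4 -0. ]
side tube (array([ 0.5136, -0.3191]), 155, 4.2)
spigot (array([ 0.515 , -0.3202]), 56, 1.4)
spigot top mean [ 0.5142 -0.3058  0.135 ] 345
flange [ 514.2 -313.1   68.7   65.2    6.9]
[('nozzle', array([ 0.2849, -0.3126,  0.0006])), ('nozzle', array([ 3.704e-01, -3.417e-01, -1.000e-04])), ('nozzle_mouth', array([ 0.2259, -0.3347,  0.0629])), ('nozzle_mouth', array([ 0.4236, -0.3743,  0.0568])), ('port_seat', array([ 0.5162, -0.3186,  0.0108])), ('port_seat', array([ 0.537 , -0.262 ,  0.1343]))]
top tube (array([ 0.5115, -0.3199]), 20, 0.5)
spigot (array([ 0.5126, -0.3198]), 17, 0.5)
spigot top mean [ 0.5144 -0.3145  0.4636] 344
flange [ 510.7 -299.6   61.    31.1   -3. ]
[('nozzle', array([ 0.5123, -0.3186,  0.0726])), ('nozzle', array([ 0.2791, -0.3107,  0.0026])), ('nozzle_mouth', array([ 0.2272, -0.3412,  0.0637])), ('nozzle_mouth', array([ 0.4211, -0.3813,  0.0647])), ('port_seat', array([ 0.5135, -0.3176,  0.0135])), ('port_seat', array([ 0.5621, -0.1898,  0.0442]))]
```

View pics/p5.png

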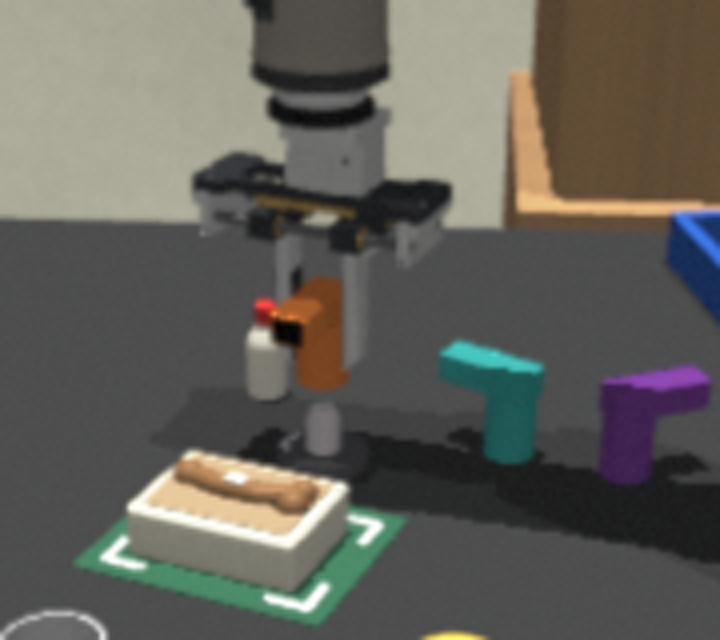

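The nozzle hangs over the spigot, tube at (322,350) above spigot (322,430), with the mouth pointing at the cradle. Small correction of about +1.2 mm along tool y, then a careful descent.

```bash
H="python3 -m handwheel"
$H '[{"x":0,"y":1.2,"z":5,"wx":0,"wy":0,"wz":-0.2},{"x":0,"y":0,"z":6,"wx":0,"wy":0,"wz":0},{"x":0,"y":0,"z":6,"wx":0,"wy":0,"wz":0},{"x":0,"y":0,"z":4,"wx":0,"wy":0,"wz":0},{"x":0,"y":0,"z":3,"wx":0,"wy":0,"wz":0},{"x":0,"y":0,"z":3,"wx":0,"wy":0,"wz":0},{"x":0,"y":0,"z":2,"wx":0,"wy":0,"wz":0}]'
$H '[{"x":0,"y":0,"z":2,"wx":0,"wy":0,"wz":0},{"x":0,"y":0,"z":2,"wx":0,"wy":0,"wz":0},{"x":0,"y":0,"z":0,"wx":0,"wy":0,"wz":0}]'; python3 plan.py
```

```text
t: 28.48
position: [0.5145, -0.3201, 0.0804]
orientation: [-2.589, -1.779, 0.0]
force: [-0.4, -0.5, -1.1]
gripper_width: 0.0402
grasp_force: 20.0
t: 28.73
position: [0.5145, -0.3202, 0.0766]
orientation: [-2.589, -1.778, 0.0]
force: [0.2, 0.3, -1.0]
gripper_width: 0.0405
grasp_force: 20.0
t 28.73 pos [ 0.5145 -0.3202  0.0766] psi 68.96 tilt 0.02 F [ 0.2  0.3 -1. ] w 0.0405 g 20.0 q [ 0.75  0.52 -0.38  1.87  0.26  0.8  -0.14]
```

```bash
H="python3 -m handwheel"
$H '[{"x":0,"y":0,"z":4,"wx":0,"wy":0,"wz":0},{"x":0,"y":0,"z":4,"wx":0,"wy":0,"wz":0},{"x":0,"y":0,"z":4,"wx":0,"wy":0,"wz":0},{"x":0,"y":0,"z":4,"wx":0,"wy":0,"wz":0},{"x":0,"y":0,"z":4,"wx":0,"wy":0,"wz":0},{"x":0,"y":0,"z":2,"wx":0,"wy":0,"wz":0}]'
$H '[{"x":0,"y":0,"z":1,"wx":0,"wy":0,"wz":0},{"x":0,"y":0,"z":1,"wx":0,"wy":0,"wz":0},{"x":0,"y":0,"z":0.7,"wx":0,"wy":0,"wz":0},{"x":0,"y":0,"z":0,"wx":0,"wy":0,"wz":0}]'; python3 plan.py
```

```text
t: 29.23
position: [0.5143, -0.3201, 0.0541]
orientation: [-2.589, -1.778, 0.0]
force: [0.2, -1.3, -1.0]
gripper_width: 0.0406
grasp_force: 20.0
t: 29.57
position: [0.5147, -0.3203, 0.0523]
orientation: [2.59, 1.779, 0.0]
force: [0.3, 0.2, -0.8]
gripper_width: 0.0405
grasp_force: 20.0
t 29.57 pos [ 0.5147 -0.3203  0.0523] psi 68.96 tilt 0.01 F [ 0.3  0.2 -0.8] w 0.0405 g 20.0 q [ 0.74  0.55 -0.37  1.88  0.28  0.76 -0.15]
```

```bash
H="python3 -m handwheel"
$H '[{"x":0,"y":0,"z":0.5,"wx":0,"wy":0,"wz":0},{"x":0,"y":0,"z":0.5,"wx":0,"wy":0,"wz":0},{"x":0,"y":0,"z":0,"wx":0,"wy":0,"wz":0}]'; 
$H '[{"x":0,"y":0,"z":0,"wx":0,"wy":0,"wz":0},{"x":0,"y":0,"z":0,"wx":0,"wy":0,"wz":0},{"x":0,"y":0,"z":0,"wx":0,"wy":0,"wz":0},{"x":0,"y":0,"z":0,"wx":0,"wy":0,"wz":0},{"x":0,"y":0,"z":0,"wx":0,"wy":0,"wz":0},{"x":0,"y":0,"z":0,"wx":0,"wy":0,"wz":0}]' 70
$H '[{"x":0,"y":0,"z":-10,"wx":0,"wy":0,"wz":0},{"x":0,"y":0,"z":-15,"wx":0,"wy":0,"wz":0},{"x":0,"y":0,"z":-20,"wx":0,"wy":0,"wz":0},{"x":0,"y":0,"z":-25,"wx":0,"wy":0,"wz":0},{"x":0,"y":0,"z":-30,"wx":0,"wy":0,"wz":0},{"x":0,"y":0,"z":-30,"wx":0,"wy":0,"wz":0},{"x":0,"y":0,"z":-20,"wx":0,"wy":0,"wz":0},{"x":0,"y":0,"z":0,"wx":0,"wy":0,"wz":0},{"x":0,"y":0,"z":0,"wx":0,"wy":0,"wz":0}]'
python3 - <<'E'
from fit import *
c=read_camera("side"); W=cloud(c); o=orange(c,W)
print("hood top z",np.nanpercentile(W[o][:,2],[90,95,98]))
q=o&(W[...,2]>.02)&(W[...,2]<.054); print("tube",circ(W[q],.02,[.514,-.319]))
q=(W[...,2]>.034)&(W[...,2]<.046)&(np.hypot(W[...,0]-.564,W[...,1]+.194)<.09); print("cradle",rect(W[biggest(q)]))
for l in("nozzle","nozzle_mouth","tin","jar","glue","station","cradle"): print(l,[np.round(m["position"],4) for m in mark_of("side",l)[:3]])
save("p6.png",c["image"][60:250,130:340],3.1)
E
```

```text
t: 29.82
position: [0.5147, -0.3203, 0.0521]
orientation: [2.589, 1.778, -0.0]
force: [-4.4, 2.8, 14.4]
gripper_width: 0.0402
grasp_force: 20.0
t: 30.32
position: [0.5146, -0.3202, 0.0511]
orientation: [-2.59, -1.779, -0.0]
force: [-0.1, -0.7, 0.3]
gripper_width: 0.07
grasp_force: 0.0
t: 31.07
position: [0.515, -0.3205, 0.2029]
orientation: [2.588, 1.777, 0.002]
force: [-0.8, -0.5, -0.3]
gripper_width: 0.0701
grasp_force: 0.0
hood top z [0.08629397 0.08676466 0.08721649]
tube (array([ 0.5158, -0.3204]), 90, 1.7)
cradle [ 564.9 -189.5  131.   101.2  -20.2]
nozzle [array([ 0.5114, -0.323 ,  0.0133]), array([ 2.804e-01, -3.146e-01,  2.000e-04]), array([ 0.3717, -0.345 ,  0.    ])]
nozzle_mouth [array([ 0.4246, -0.3751,  0.0615]), array([ 0.5359, -0.2602,  0.0767]), array([ 0.2253, -0.3378,  0.0601])]
tin [array([0.6483, 0.0173, 0.004 ])]
jar [array([ 4.147e-01,  3.060e-02, -3.000e-04])]
glue [array([ 0.5705, -0.4361, -0.003 ])]
station [array([ 0.5628, -0.1906, -0.001 ])]
cradle [array([ 0.5646, -0.192 , -0.003 ])]
```

View pics/p6.png

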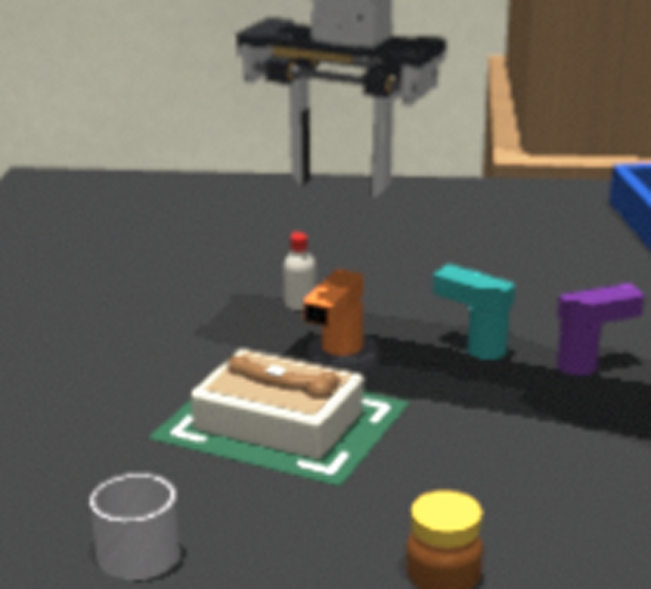

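The picture shows the nozzle home on the flange at (340,320), mouth (318,312) facing the cradle at (278,400), which lies inside the marks. The hood top measures 87 mm (12 + 75, as expected), and nothing is touching the robot.

```bash
python3 -c "
from workcell import *
print(sign_off())"
```

```text
the job is handed in; nothing more can be done
None
```

I handed the job in at about 31 s of the 72 s allowed; no verdict came back. By the last side-camera picture, the cradle sits inside the marks (about 2 mm off centre, nearly square), the orange nozzle is fully home on the spigot facing the cradle, and the tin, jar and glue bottle are where they started, to within about 5 mm.

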